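Set out the post feet for tacking

TASK

Get the post feet ready for tack welding: stand each cut length of tube upright on the base plate chalked with its shape, centred on the outline and square with it, setting it down gently rather than dropping it. The channel offcut fits none of the outlines: put it in the scrap bin through the sprung flap, all the way in so that the flap closes behind it.

Things in the scene. Friction and masses are not known exactly. Their poses are not given: they have to be found in the camera images.
- stub_round_center (a point): Loose cut length of round steel tube standing on end: 48 mm outside diameter, 4 mm wall, 80 mm tall, about 0.35 kg. The point is its centre, 40 mm above its lower end; z along the tube.
- stub_square_center (a point): Loose cut length of square steel tube standing on end: 40 x 40 mm, 4 mm wall, 85 mm tall, about 0.37 kg. The point is its centre, 42.5 mm above its lower end; z along the tube, x and y square to its sides.
- stub_rect_center (a point): Loose cut length of rectangular steel tube standing on end: 60 mm along its x, 30 mm along its y, 4 mm wall, 75 mm tall, about 0.38 kg. The point is its centre, 37.5 mm above its lower end; z along the tube.
- offcut_center (a point): Loose short offcut of steel U-channel standing on end: 40 mm wide along its y (outside of flange to outside of flange), 25 mm deep along its x (web on the -x side, open side to +x), 5 mm thick, 75 mm tall, about 0.24 kg. The point is the centre of that 25 x 40 x 75 mm outline, 37.5 mm above its lower end; z along the channel. No chalk outline belongs to it.
- foot_round: Fixed base plate of dark steel, 100 x 100 x 8 mm, a bolt hole near each corner, lying flat on the bench. Origin: centre of its underside, so its top is 8 mm above; z up. In the middle of its top is a white chalk outline (lines 3 mm wide, no height): a circle 54 mm in diameter, a few mm outside the 48 mm round tube.
- foot_square: Fixed base plate of dark steel, 100 x 100 x 8 mm, a bolt hole near each corner, lying flat on the bench. Origin: centre of its underside, so its top is 8 mm above; z up. In the middle of its top is a white chalk outline (lines 3 mm wide, no height): a square of 46 mm, a few mm outside the 40 mm square tube, its sides along the plate's x and y.
- foot_rect: Fixed base plate of dark steel, 100 x 100 x 8 mm, a bolt hole near each corner, lying flat on the bench. Origin: centre of its underside, so its top is 8 mm above; z up. In the middle of its top is a white chalk outline (lines 3 mm wide, no height): a rectangle of 66 mm along the plate's x by 36 mm along its y, a few mm outside the 60 x 30 mm tube.
- bin: Fixed self-closing scrap bin of grey sheet steel standing on the bench: 170 mm along its x, 180 mm along its y, 185 mm tall, floor 5 mm thick. Origin: centre of its underside; z up. In the middle of its flat top (185 mm up) is an opening 84 mm along x by 116 mm along y, closed from below by a hinged, lightly sprung steel flap whose face lies 7 mm below the top. The hinge runs along y at the +x edge of the opening. Under the flap the bin is empty, 170 mm deep.
- flap (a joint): Angle of the bin's flap: 0 shut, growing as it swings down into the bin, 1.45 at most (then it hangs 90 mm below its hinge). It opens when pressed with about 0.7 N at the middle, and springs shut by itself once nothing holds it down.
Mind the look-alikes: they are no part of the job. Leave any blue look-alike of the part that bears stub_square_center alone. Leave any brown look-alike of the foot_rect alone.

How it is judged:
By the outcome, as a careful person would: the job done as asked, in the order asked, and still so for the second after the job is handed in, with the robot touching nothing.
It also fails if it takes over 120 s, if anything falls off the work surface, if the arm or the gripper's body presses on something with over 40 N, if the wrist force passes 120 N, or if a joint passes its speed limit or range.

ROBOT

A 6-joint arm with a two-finger parallel gripper is mounted at the origin on the work surface. World frame = base frame: x ahead of the robot, y to its left, z up, the work surface at z = 0. Lengths are in m, angles in degrees, forces in N, time in s.
With the tool pointing down it reaches from about 0.325 to 0.85 m from the base axis. Payload 15.5 kg.
Tool frame: the origin (TCP) lies at the very end of the fingers, on their centre line; the grasp point (between the pads) lies arm.grip_depth behind it (arm.grip_depth is the distance from the TCP to the grasp point, in m); z points along the fingers, y is the direction in which the jaws open and shut (so a half turn about z gives the same grasp; the last joint's range is limited). The gripper opens to 91 mm and grips with 3 to 60 N. Pads are 32 mm wide; open, the fingers measure 118 mm over their backs; the gripper's body (76 mm by 178 mm) begins 60 mm behind the grasp point.
Start: joints at [-79.67, 28.281, 77.091, -0, 74.628, -5.472], TCP at [0.17, -0.601, 0.176] pointing down, gripper open.
Joint ranges: [-166.48, 166.48], [-47.26, 123.95], [12.59, 153.08], [-70.14, 250.14], [6.76, 159.57], [-176.63, 176.63]. Speed limits (degrees/s): [108.29, 108.29, 147.25, 172.46, 172.46, 172.46].

INTERFACE

Orientations are given as a 3x3 rotation matrix whose columns are the frame's x, y, z axes.
In Python, from rig import arm gives the robot as it stands. Calls block until the motion is done:
- arm.move_to(position, orientation): joint-space move of the TCP to a pose.
- arm.move_l(position, orientation=None, feed=0.15): straight line of the TCP; orientation=None keeps the orientation; feed is the mean speed in m/s.
- arm.move_joints(angles): joint-space move.
- arm.grip(opening): finger opening in m; the grip force is fixed at half the most; returns when the fingers have stopped.
- arm.sleep(seconds).
- arm.solve_ik(position, orientation): joint angles nearest the present ones, or None.
- arm.snapshot(name): name is "scene" or "top" or "wrist"; returns the picture (384x512x3 uint8, red, green, blue); there is no depth.
- arm.get_calibration(name): a dict with "intrinsics" (3x3 intrinsics, pixels), "k1" (the pictures are not rectified: a ray, as slopes to the right and down, at radius r is drawn at 1 + k1 r^2 times it, then the intrinsics apply), "cam_to_world" (4x4, takes a point from camera to world coordinates). Camera axes: x right, y down, z forward; pixel columns grow to the right and rows downward; lengths in m; the calibration is good to about 2 mm. A picture is of the moment at which its call begins: read the wrist's pose just before it. get_calibration takes no time and is no camera call; for the wrist camera it gives the pose at the moment of the call.
A pose or a line that the arm cannot do raises arm.Unreachable and nothing moves.
- arm.sign_off(): hands the job in, once; it reports no verdict.
Readings, each from a call of its own:
- arm.current_t(): time.
- arm.current_joint_positions(): joint angles.
- arm.current_dq(): joint speeds.
- arm.current_tau(): joint torques, N m.
- arm.current_ee_pos(): TCP position.
- arm.current_tool_rot(): TCP orientation.
- arm.current_force(): force on the tool from outside, world axes, zero at the start.
- arm.current_torque(): the same for the moment, N m.
- arm.current_width(): finger opening in m.
Only numpy, scipy, OpenCV 4.12 (cv2) and the standard library are available. Lean on these libraries where they do the work, as an engineer would, in place of code of your own. Each camera call takes 0.05 s, during which the arm holds its last target.

## Working session

There is one attempt and no reset: what is moved stays moved. The work goes in short steps, each a Python script; the robot and the scene stay as the last script left them, time stands still between calls to the robot, and variables do not carry over. Pictures are saved under pics/ and viewed, and the job is handed in when it is done.

```bash
ls; mkdir -p pics
python3 - <<'E'
from rig import arm
import cv2,numpy as np
print(arm.current_t(),arm.grip_depth)
for n in("scene","top","wrist"):
    c=arm.get_calibration(n);im=arm.snapshot(n);cv2.imwrite(f"pics/{n}0.png",im[:,:,::-1])
    print(n,np.round(c["intrinsics"],1).tolist(),c["k1"],np.round(c["cam_to_world"],3).tolist())
E
```

```text
pics
0.0 0.0188
scene [[367.3, 0.0, 254.5], [0.0, 367.3, 197.9], [0.0, 0.0, 1.0]] -0.036549902243151355 [[-0.0, 0.67, -0.743, 1.247], [1.0, -0.007, -0.006, 0.044], [-0.009, -0.742, -0.67, 0.815], [0.0, 0.0, 0.0, 1.0]]
top [[389.4, 0.0, 257.6], [0.0, 389.4, 192.6], [0.0, 0.0, 1.0]] 0.04193755764943277 [[-0.001, -0.995, 0.098, 0.383], [-1.0, 0.003, 0.02, -0.002], [-0.02, -0.098, -0.995, 1.128], [0.0, 0.0, 0.0, 1.0]]
wrist [[326.9, 0.0, 251.8], [0.0, 326.9, 191.9], [0.0, 0.0, 1.0]] -0.0889839180458712 [[0.271, -0.934, -0.232, 0.236], [-0.962, -0.264, -0.064, -0.583], [-0.001, 0.241, -0.971, 0.382], [0.0, 0.0, 0.0, 1.0]]
```

View pics/scene0.png

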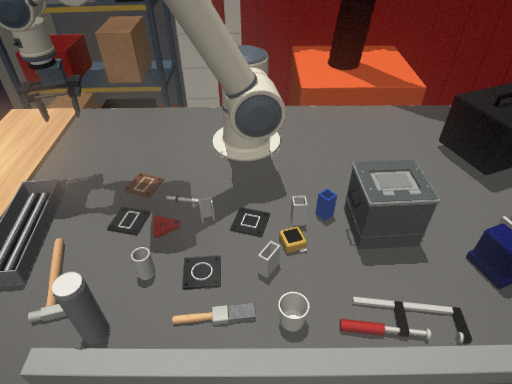

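View pics/top0.png

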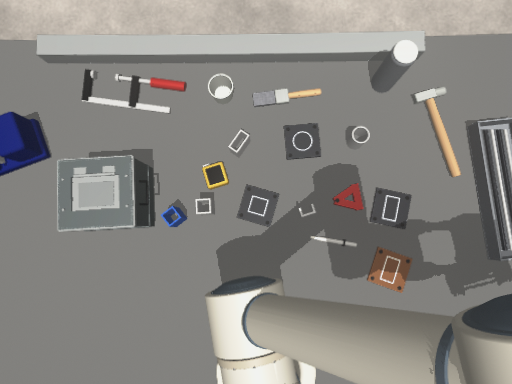

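View pics/wrist0.png

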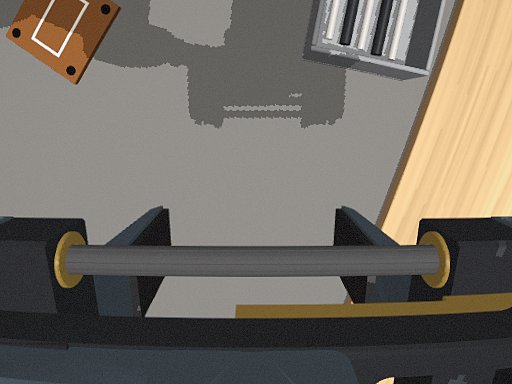

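```bash
cat > h.py <<'E'
from rig import arm
import cv2,numpy as np
def ray(cal,uv):
    K=cal["intrinsics"];k=cal["k1"]
    d=np.array([(uv[0]-K[0][2])/K[0][0],(uv[1]-K[1][2])/K[1][1]]);s=d.copy()
    for _ in range(30): s=d/(1+k*(s@s))
    T=np.array(cal["cam_to_world"]);return T[:3,3],T[:3,:3]@np.array([s[0],s[1],1])
def pix(cal,uv,z):
    o,d=ray(cal,uv);return (o+d*(z-o[2])/d[2])[:2]
def proj(cal,P):
    P=np.atleast_2d(P);T=np.array(cal["cam_to_world"]);p=(P-T[:3,3])@T[:3,:3]
    s=p[:,:2]/p[:,2:];s=s*(1+cal["k1"]*(s**2).sum(1))[:,None]
    K=cal["intrinsics"];return s*[K[0][0],K[1][1]]+[K[0][2],K[1][2]]
def R(yaw):  # tool down; jaw axis y at world angle yaw (deg)
    a=np.radians(yaw);y=np.array([np.cos(a),np.sin(a),0]);z=np.array([0,0,-1.]);return np.stack([np.cross(y,z),y,z],1)
def crop(src,dst,x0,y0,x1,y1,f):
    im=cv2.imread(src)[y0:y1,x0:x1];cv2.imwrite(dst,cv2.resize(im,None,fx=f,fy=f,interpolation=cv2.INTER_CUBIC))
E
python3 - <<'E'
from h import *
crop("pics/top0.png","pics/c1.png",40,110,230,250,4)
crop("pics/top0.png","pics/c2.png",220,110,420,250,4)
print(np.round(arm.current_tool_rot(),3))
T=np.eye(4);T[:3,:3]=arm.current_tool_rot();T[:3,3]=arm.current_ee_pos()
print(np.round(np.linalg.inv(T)@np.array(arm.get_calibration("wrist")["cam_to_world"]),3))
E
```

```text
[[ 0.962  0.272 -0.   ]
 [ 0.272 -0.962  0.001]
 [ 0.    -0.001 -1.   ]]
[[-0.001 -0.97  -0.241  0.068]
 [ 1.    -0.001 -0.     0.001]
 [ 0.    -0.241  0.97  -0.207]
 [ 0.     0.     0.     1.   ]]
```

View pics/c1.png

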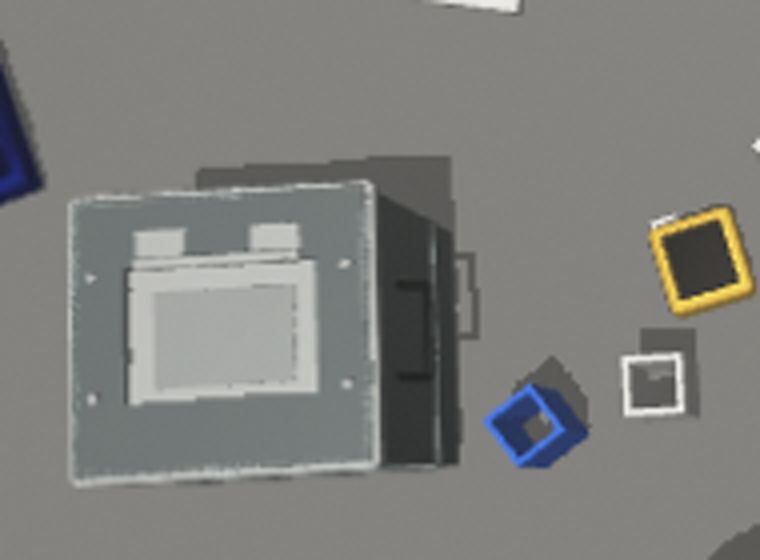

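View pics/c2.png

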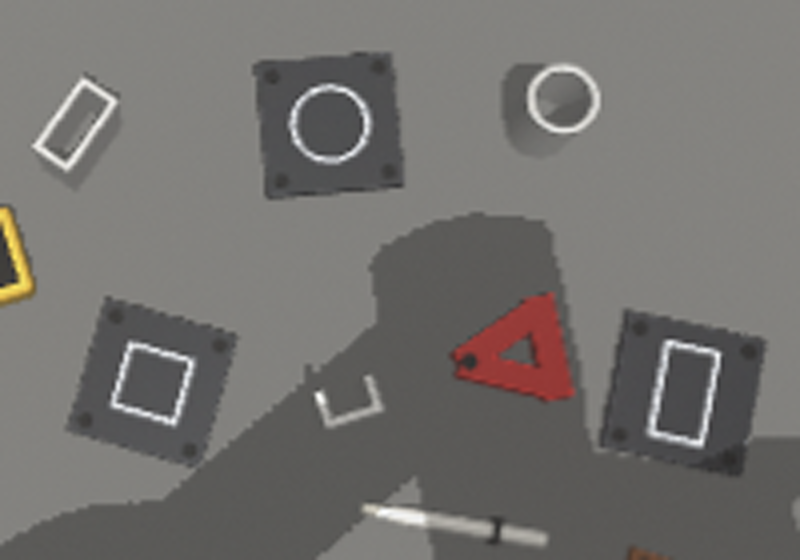

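Run:
```python
from h import *
c=arm.get_calibration("top")
def pts(o,l,z): return np.array([pix(c,(o[0]+(x+.5)/4-.5,o[1]+(y+.5)/4-.5),z) for x,y in l])
A=(40,110);B=(220,110)
D={"sq":(A,[(624,354),(683,352),(685,414),(624,416)],.085),
"bluetop":(A,[(486,424),(538,386),(566,430),(516,466)],.085),
"bin":(A,[(72,202),(374,183),(380,466),(76,484)],.185),
"flapopening":(A,[(128,262),(315,262),(317,390),(130,403)],.185),
"yellow":(A,[(650,232),(728,206),(752,290),(680,315)],.03),
"rect":(B,[(86,78),(118,101),(68,170),(35,146)],.075),
"fround":(B,[(253,62),(390,54),(405,186),(268,198)],.008),
"fsq":(B,[(106,298),(237,333),(195,466),(66,429)],.008),
"frect":(B,[(626,310),(765,340),(742,474),(600,446)],.008),
"off":(B,[(317,396),(328,427),(382,407),(371,376)],.075),
"round":(B,[(529,99),(564,66),(599,99),(564,133)],.08),
}
for n,(o,l,z) in D.items():
    p=pts(o,l,z);e=np.roll(p,-1,0)-p
    print(n,np.round(p.mean(0),4),"len",np.round(np.linalg.norm(e,axis=1),3),"ang",np.round(np.degrees(np.arctan2(e[:,1],e[:,0])),1), np.round(np.hypot(*p.mean(0)),2))
```

```text
sq [0.4515 0.1647] len [0.04  0.042 0.041 0.042] ang [ -88.2 -177.5   91.7    0.9] 0.48
bluetop [0.4233 0.2499] len [0.043 0.035 0.041 0.035] ang [ -53.5 -146.8  126.    36.4] 0.49
bin [0.4772 0.4096] len [0.184 0.174 0.182 0.172] ang [ -86.4 -177.1   93.1    3.6] 0.63
flapopening [0.4794 0.4118] len [0.114 0.079 0.113 0.086] ang [ -90.1 -177.2   93.8    3.4] 0.63
yellow [0.5431 0.14  ] len [0.059 0.063 0.054 0.064] ang [ -71.5 -163.8  109.1   20.3] 0.56
rect [0.6315 0.07  ] len [0.027 0.059 0.028 0.059] ang [-126.4  144.5   53.5  -36.4] 0.64
fround [ 0.6453 -0.1096] len [0.1   0.098 0.1   0.102] ang [ -87.1 -174.5   94.7    5.8] 0.65
fsq [0.4581 0.0204] len [0.098 0.1   0.096 0.099] ang [-105.2  162.2   74.   -16.8] 0.46
frect [ 0.4495 -0.3583] len [0.099 0.097 0.1   0.1  ] ang [-102.7  168.2   78.7  -12.4] 0.57
off [ 0.4396 -0.1148] len [0.022 0.039 0.022 0.039] ang [-161.2  -69.8   18.6  110.2] 0.45
round [ 0.6448 -0.2622] len [0.033 0.033 0.033 0.033] ang [ -46.8 -135.2  134.    44.1] 0.7
```

Run:
```python
from h import *
import pickle
V=[(.37,-.35),(.56,-.19),(.54,.06),(.37,.17),(.36,-.05)]
out=[]
for i,v in enumerate(V):
    arm.move_to([*v,.19],R(-90)); arm.sleep(.3)
    c=arm.get_calibration("wrist");im=arm.snapshot("wrist");out.append(c)
    cv2.imwrite(f"pics/w{i}.png",im[:,:,::-1]);print(arm.current_t(),arm.current_ee_pos())
pickle.dump(out,open("cal.pkl","wb"))
for i in range(5): crop(f"pics/w{i}.png",f"pics/wz{i}.png",0,0,512,240,1.56)
```

```text
1.725 [ 0.36979188 -0.35039406  0.18993842]
3.05 [ 0.55965845 -0.19065646  0.19010623]
4.3833 [0.54014827 0.05936662 0.18995785]
5.5583 [0.37044312 0.16972263 0.18986792]
6.8333 [ 0.3600956  -0.04949564  0.1899707 ]
```

View pics/wz0.png

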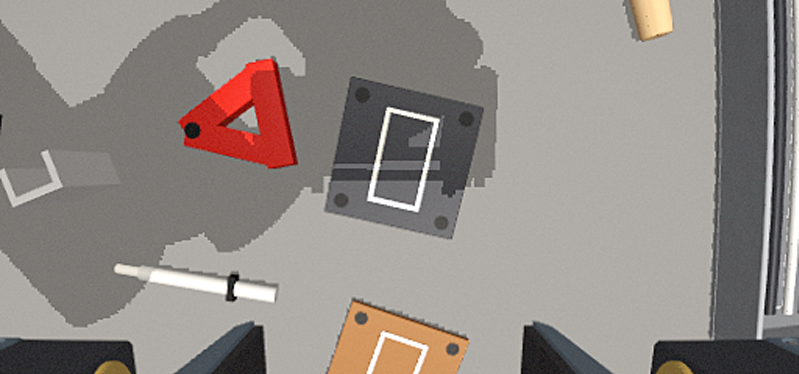

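View pics/wz1.png

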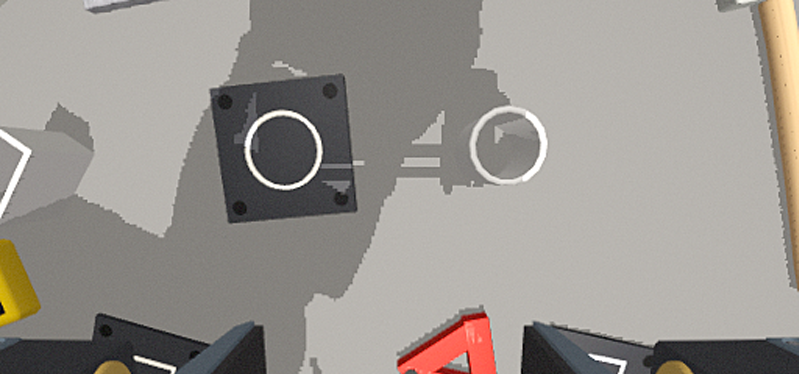

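View pics/wz2.png

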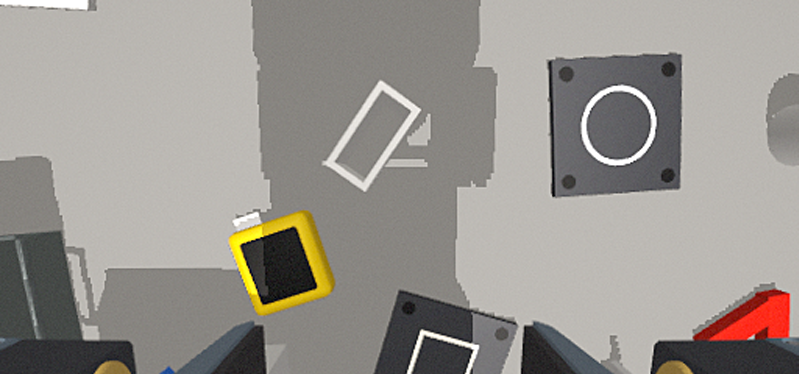

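View pics/wz3.png

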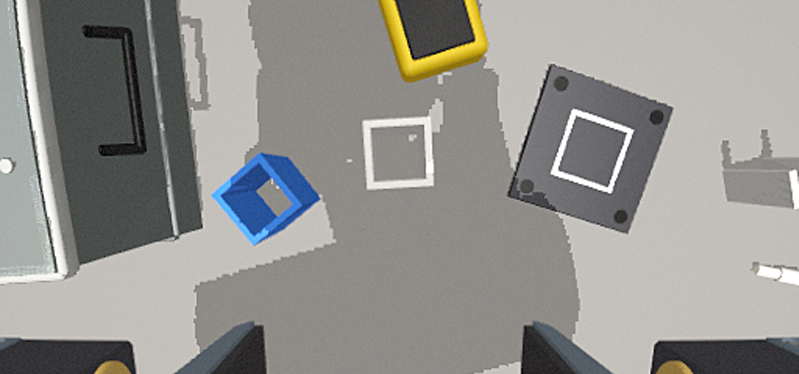

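View pics/wz4.png

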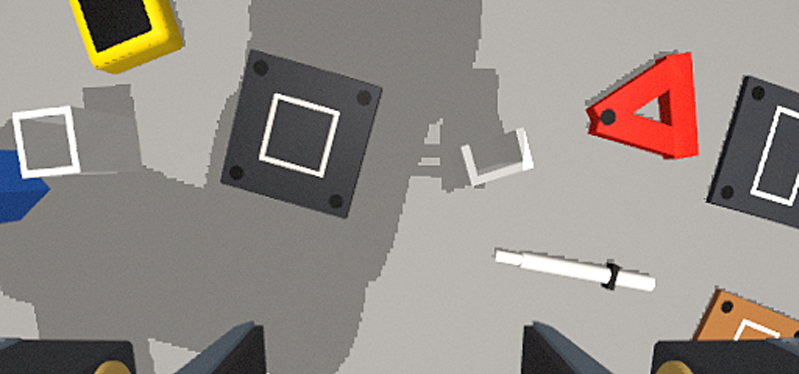

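```bash
cat > m.py <<'E'
from h import *
def meas(im,cal,seed,z,thr=None,box=60,kind="rect"):
    """seed: pixel near centre; im BGR. bright rim comps around seed."""
    x0,y0=max(0,int(seed[0]-box)),max(0,int(seed[1]-box));f=6
    r=im[y0:int(seed[1]+box),x0:int(seed[0]+box)].min(2)
    r=cv2.resize(r,None,fx=f,fy=f,interpolation=cv2.INTER_CUBIC)
    t=(r>thr).astype(np.uint8)
    t=cv2.morphologyEx(t,cv2.MORPH_OPEN,np.ones((5,5),np.uint8))
    cs,_=cv2.findContours(t,cv2.RETR_EXTERNAL,cv2.CHAIN_APPROX_NONE)
    s=(np.array(seed)-[x0,y0])*f
    best=max(cs,key=lambda c:cv2.contourArea(cv2.convexHull(c)) if cv2.pointPolygonTest(cv2.convexHull(c),(float(s[0]),float(s[1])),False)>=0 else -1)
    uv=(best[:,0,:]+.5)/f-.5+[x0,y0]
    P=np.array([pix(cal,p,z) for p in uv],np.float32)
    if kind=="rect":
        (c,wh,a)=cv2.minAreaRect(P*1000)
    else:
        (c,wh,a)=cv2.fitEllipse(cv2.convexHull(P*1000))
    return np.round(np.array(c),1),np.round(wh,1),round(a,1)
E
python3 - <<'E'
from m import *
import pickle
C=pickle.load(open("cal.pkl","rb"));I=[cv2.imread(f"pics/w{i}.png") for i in range(5)]
g=1/1.56
J=[("frect",0,(403,160),.008,"rect"),("fround",1,(283,150),.008,"e"),("round",1,(508,146),.08,"e"),("rect",2,(372,136),.075,"rect"),("fround",2,(619,126),.008,"e"),
("sq",3,(399,153),.085,"rect"),("fsq",3,(593,151),.008,"rect"),("fsq",4,(300,135),.008,"rect"),("sq",4,(46,142),.085,"rect"),("off",4,(495,162),.075,"rect")]
for n,i,s,z,k in J:
  for thr in(200,215,230):
    try: print(n,i,thr,*meas(I[i],C[i],(s[0]*g,s[1]*g),z,thr,60,k))
    except Exception as e: print(n,i,thr,e)
E
```

```text
frect 0 200 [ 447.5 -357.9] [39.8 69.4] 77.4
frect 0 215 [ 447.5 -357.9] [39.5 69.2] 77.4
frect 0 230 [ 447.5 -357.9] [39.3 68.9] 77.2
fround 1 200 [ 645.2 -110. ] [56.7 57.3] 166.4
fround 1 215 [ 645.2 -110. ] [56.4 57.1] 171.4
fround 1 230 [ 645.3 -110. ] [56.1 56.7] 164.0
round 1 200 [ 644.4 -261.3] [45.9 47.2] 169.2
round 1 215 [ 644.5 -261.4] [45.1 46.8] 162.7
round 1 230 [ 644.4 -270. ] [28.  40.1] 91.5
rect 2 200 [630.5  71.7] [30.5 60.2] 54.7
rect 2 215 [630.4  71.2] [29.6 59.5] 54.7
rect 2 230 [635.4  50.8] [0.8 0.8] 90.0
fround 2 200 [ 644.7 -109.3] [57.6 57.9] 80.1
fround 2 215 [ 644.8 -109.4] [57.3 57.7] 88.6
fround 2 230 [ 644.8 -109.4] [56.9 57.4] 87.5
sq 3 200 [450.6 165.8] [40.1 40.3] 3.3
sq 3 215 [450.6 165.8] [39.9 40. ] 3.3
sq 3 230 [453.8 166. ] [32.5 39.4] 3.8
fsq 3 200 [455.9  20.5] [50.3 50.3] 73.6
fsq 3 215 [456.   20.4] [50.1 50.1] 73.6
fsq 3 230 [456.   20.4] [49.9 49.9] 73.7
fsq 4 200 [456.1  19.6] [49.3 49.2] 73.5
fsq 4 215 [456.2  19.6] [49.  48.8] 73.7
fsq 4 230 [456.2  19.6] [48.6 48.6] 73.6
sq 4 200 [450.7 164.6] [40.7 40.3] 3.3
sq 4 215 [450.7 164.6] [40.3 40.1] 3.2
sq 4 230 [450.7 164.7] [39.9 39.9] 3.1
off 4 200 [ 438.6 -114.1] [25.6 40.2] 17.7
off 4 215 [ 379.3 -120. ] [1.7 8.2] 0.2
off 4 230 [ 379.2 -119.5] [1.5 6.9] 0.2
```

```bash
cat > pp.py <<'E'
from h import *
def cand(p,yaw,ref=None):
    q0=np.array(arm.current_joint_positions());b=None
    for k in(0,180,-180):
        q=arm.solve_ik(p,R(yaw+k))
        if q is None: continue
        d=np.abs(np.array(q)-q0).max()
        if b is None or d<b[0]: b=(d,yaw+k)
    return b[1]
def pick(xy,yaw,z,op,hi=.17):
    yaw=cand([*xy,hi],yaw)
    arm.move_to([*xy,hi],R(yaw));arm.grip(op)
    arm.move_l([*xy,z+.03],feed=.2);arm.move_l([*xy,z],feed=.08)
    w=arm.grip(0);arm.sleep(.1);print("width",arm.current_width(),arm.current_force())
    arm.move_l([*xy,z+.02],feed=.06);arm.move_l([*xy,hi],feed=.2)
    print("lift",arm.current_width(),arm.current_force(),arm.current_t());return yaw
def place(xy,yaw,z,op,hi=.17):
    arm.move_l([*xy,hi],R(yaw),feed=.22)
    arm.move_l([*xy,z+.015],feed=.15)
    arm.sleep(.15);f0=np.array(arm.current_force())[2]
    arm.move_l([*xy,z+.0015],feed=.04)
    for k in range(10):
        arm.move_l([*xy,z+.001-.0005*k],feed=.01);arm.sleep(.05)
        df=arm.current_force()[2]-f0
        if df>2.5:break
    print("contact",z+.001-.0005*k,df,arm.current_ee_pos())
    arm.grip(op);arm.move_l([*xy,z+.03],feed=.06);arm.move_l([*xy,hi],feed=.25)
    print("t",arm.current_t())
E
python3 - <<'E'
from pp import *
y=pick((.4506,.1655),93.3,.035,.052)
place((.4560,.0202),y-19.7,.043,.054)
# look
arm.move_l([.37,.02,.19],R(-90) if abs((y+90)%360)<90 or abs((y+90)%360)>270 else R(-90),feed=.25) if False else arm.move_to([.36,.02,.19],R(-90));arm.sleep(.3)
import pickle
c=arm.get_calibration("wrist");im=arm.snapshot("wrist");pickle.dump(c,open("c5.pkl","wb"))
cv2.imwrite("pics/w5.png",im[:,:,::-1]);crop("pics/w5.png","pics/wz5.png",0,0,512,240,1.56)
print(arm.current_t())
E
```

```text
width 0.03970862740759718 [-0.70462199  0.90044737  7.28209491]
lift 0.03977602140678602 [-0.83850884  0.15643142 -4.42382937] 11.3667
contact 0.043 13.491824804242368 [0.45626655 0.0202385  0.0434482 ]
t 16.2333
17.0583
```

View pics/wz5.png

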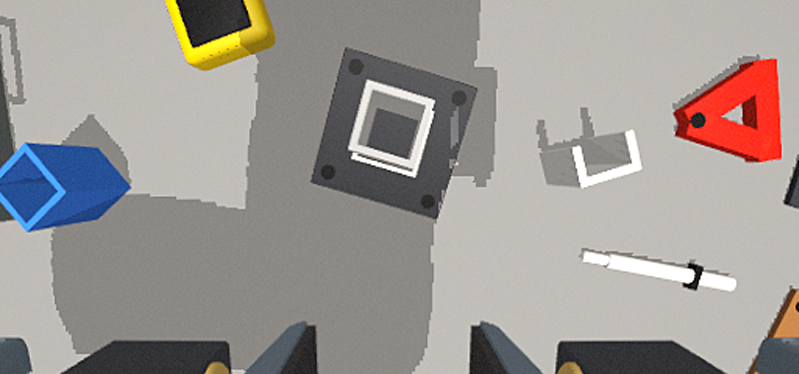

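```bash
cat >> m.py <<'E'
def overlay(src,cal,items,dst,win,f):
    im=cv2.imread(src);x0,y0,x1,y1=win
    im=cv2.resize(im[y0:y1,x0:x1],None,fx=f,fy=f,interpolation=cv2.INTER_CUBIC)
    for (c,wh,a,z,col) in items:
        if len(wh)==1: t=np.radians(np.arange(0,360,5));P=np.stack([c[0]+wh[0]/2*np.cos(t),c[1]+wh[0]/2*np.sin(t)],1)
        else: P=cv2.boxPoints(((c[0]*1000,c[1]*1000),(wh[0]*1000,wh[1]*1000),a))/1000
        q=proj(cal,np.c_[P,np.full(len(P),z)]);q=((q-[x0,y0]+.5)*f-.5)
        cv2.polylines(im,[np.round(q*16).astype(np.int32)],True,col,1,cv2.LINE_AA,4)
    cv2.imwrite(dst,im)
E
python3 - <<'E'
from m import *
import pickle
c=pickle.load(open("c5.pkl","rb"))
overlay("pics/w5.png",c,[((.456,.0202),(.049,.049),73.6,.008,(0,0,255)),((.456,.0202),(.04,.04),73.6,.093,(0,255,0))],"pics/o5.png",(190,20,320,150),6)
I=cv2.imread("pics/w5.png")
for t in (200,230): print(meas(I,c,(390/1.56,125/1.56),.093,t,60))
E
```

```text
(array([453.4,  20.5]), array([41.6, 44.6]), 73.6)
(array([453.2,  20.3]), array([40.9, 44.1]), 73.8)
```

View pics/o5.png

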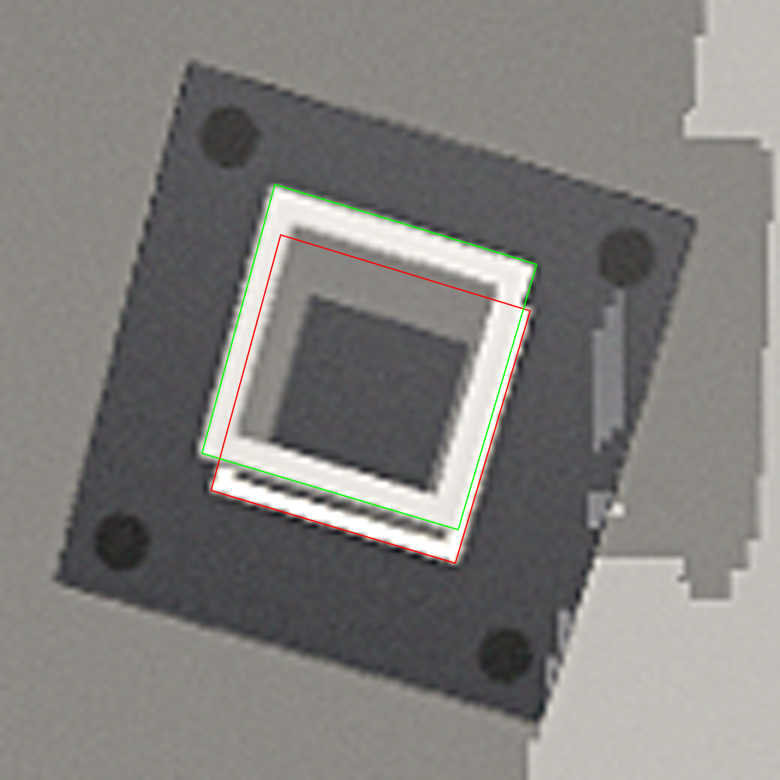

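Run:
```python
from pp import *
import pickle
y=pick((.6307,.0710),54.6,.03,.045)
place((.4476,-.358),y+22.7,.038,.045)
arm.move_to([.35,-.358,.19],R(-90));arm.sleep(.3)
c=arm.get_calibration("wrist");im=arm.snapshot("wrist");pickle.dump(c,open("c6.pkl","wb"))
cv2.imwrite("pics/w6.png",im[:,:,::-1])
y=pick((.6445,-.2614),90,.035,.064)
place((.6451,-.1097),y,.043,.064)
arm.move_to([.55,-.11,.19],R(-90));arm.sleep(.3)
c=arm.get_calibration("wrist");im=arm.snapshot("wrist");pickle.dump(c,open("c7.pkl","wb"))
cv2.imwrite("pics/w7.png",im[:,:,::-1])
print(arm.current_t())
from m import *
c=pickle.load(open("c6.pkl","rb"))
overlay("pics/w6.png",c,[((.4476,-.358),(.039,.069),77.4,.008,(0,0,255)),((.4476,-.358),(.03,.06),77.4,.083,(0,255,0))],"pics/o6.png",(170,10,340,140),4)
c=pickle.load(open("c7.pkl","rb"))
overlay("pics/w7.png",c,[((.6451,-.1097),(.057,),0,.008,(0,0,255)),((.6451,-.1097),(.048,),0,.088,(0,255,0))],"pics/o7.png",(170,10,340,140),4)
```

```text
width 0.029410344920338855 [ 0.35710435 -0.23944779  4.43164269]
lift 0.029474384126476016 [-0.01054185  0.07917303 -4.94899294] 21.4333
contact 0.038 10.033806169996861 [ 0.44766637 -0.35801919  0.03833924]
t 27.825
width 0.046185770197775235 [0.67324688 1.17914932 5.34178548]
lift 0.046280651631495626 [-0.03684213 -0.17002342 -4.37452106] 33.2667
contact 0.043 8.287795421311777 [ 0.64533663 -0.10967445  0.04336451]
t 38.2167
39.0417
```

View pics/o6.png

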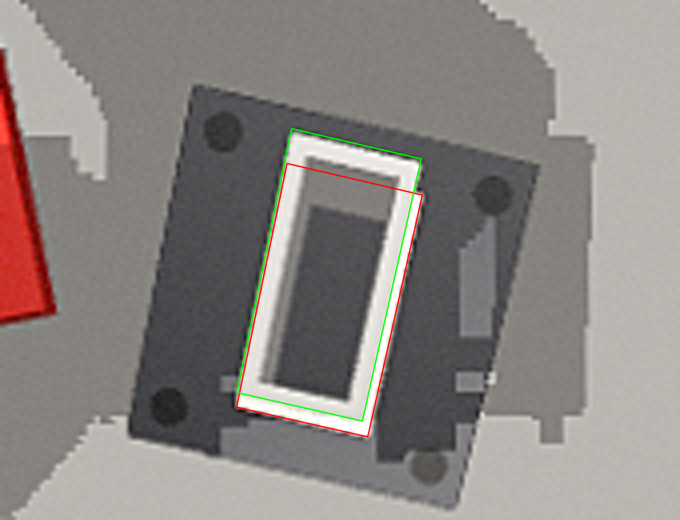

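View pics/o7.png

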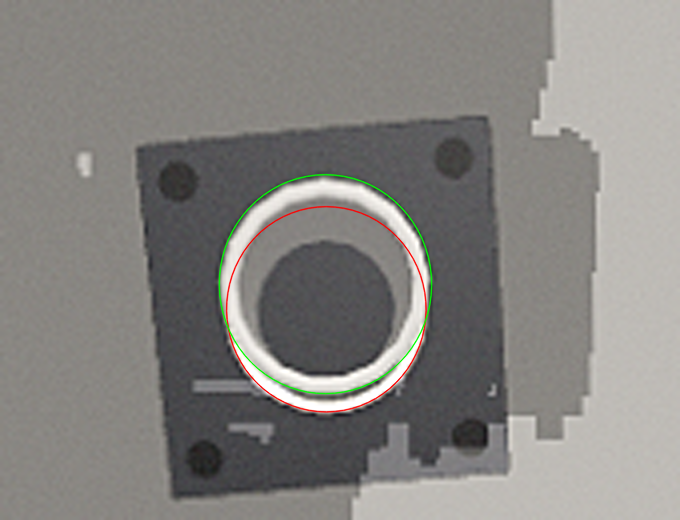

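Run:
```python
from pp import *
import pickle
arm.move_l([.55,-.11,.3],feed=.25)
arm.move_to([.38,.40,.32],R(-90));arm.sleep(.3)
c=arm.get_calibration("wrist");im=arm.snapshot("wrist");pickle.dump(c,open("c8.pkl","wb"))
cv2.imwrite("pics/w8.png",im[:,:,::-1]);crop("pics/w8.png","pics/wz8.png",0,0,512,240,1.56)
print(arm.current_t())
from m import *
b=(.4783,.4105);o=b
overlay("pics/w8.png",c,[(b,(.17,.18),3.3,.185,(0,0,255)),(o,(.084,.116),3.3,.185,(0,255,0))],"pics/o8.png",(100,0,400,225),2.6)
```

```text
41.925
```

View pics/o8.png

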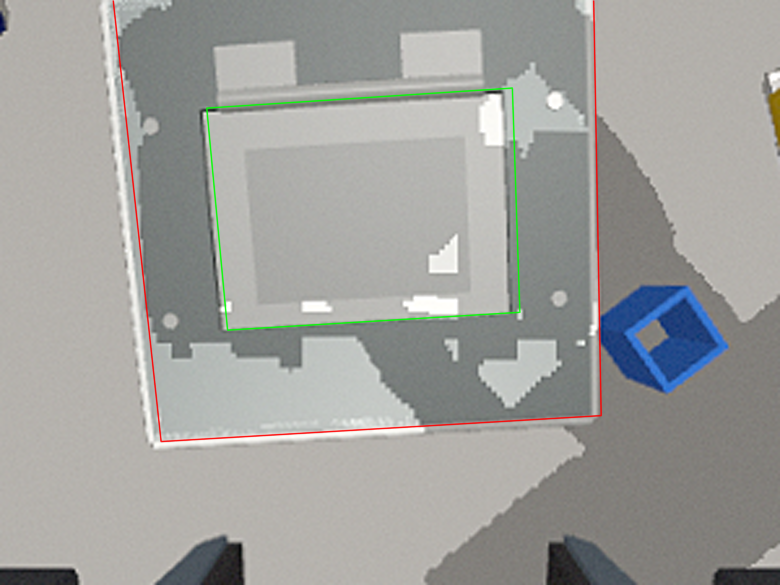

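Run:
```python
from pp import *
a=np.radians(3.3);b=np.array([.4783,.412])-.012*np.array([np.cos(a),np.sin(a)])
arm.move_l([.38,.2,.32],feed=.3)
y=pick((.4388,-.1142),107.7,.045,.052)
arm.move_l([.4388,-.1142,.30],feed=.25)
arm.move_l([*b,.30],R(y-14.4),feed=.25)
print(arm.current_force(),arm.current_width())
arm.move_l([*b,.235],feed=.15)
for z in(.2,.17,.14,.117):
    arm.move_l([*b,z],feed=.06);print(z,np.round(arm.current_force(),1),arm.current_width())
im=arm.snapshot("scene");cv2.imwrite("pics/s1.png",im[:,:,::-1])
arm.grip(.066);arm.sleep(.4);print(arm.current_width(),np.round(arm.current_force(),1))
arm.move_l([*b,.2],feed=.08);arm.move_l([*b,.32],feed=.2)
arm.move_l([.38,.40,.32],R(-90) if abs(((y-14.4+90)+180)%360-180)<90 else R(90),feed=.2)
arm.sleep(.3);cal=arm.get_calibration("wrist");im=arm.snapshot("wrist");cv2.imwrite("pics/w9.png",im[:,:,::-1])
im=arm.snapshot("scene");cv2.imwrite("pics/s2.png",im[:,:,::-1])
im=arm.snapshot("top");cv2.imwrite("pics/t2.png",im[:,:,::-1])
print(y,arm.current_t(),arm.current_joint_positions())
```

```text
width 0.000690202160037668 [-1.27748272 -0.42787132  0.64062588]
lift 0.0005500890122575712 [ 0.41660062 -0.55576752 -1.41081918] 47.7583
[-0.68993046 -0.30368945  0.84673525] 0.0006794719135692151
0.2 [ 0.5 -0.7  0.7] 0.00027881165004012775
0.17 [-0.6 -0.4  0.4] 0.00012293864436864547
0.14 [-0.9 -1.   0.9] 0.0004972151949915497
0.117 [-1.  -0.2 -0.2] 0.00046960661604776425
0.06575595712268106 [-1.   0.   0.6]
287.7 58.3333 [4.02476006e+01 1.60460229e+01 7.42562812e+01 7.21789316e-04
 8.97064052e+01 1.30261211e+02]
```

View pics/w9.png

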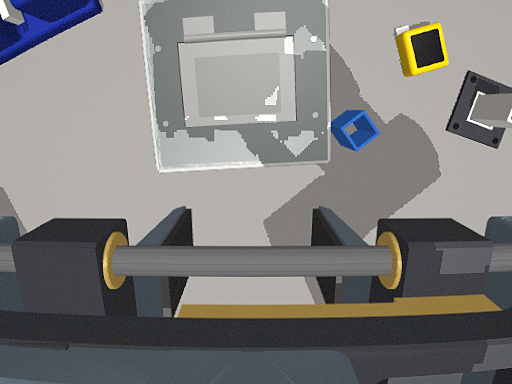

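View pics/s2.png

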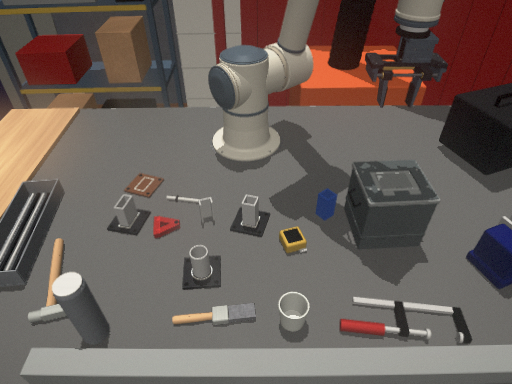

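View pics/t2.png

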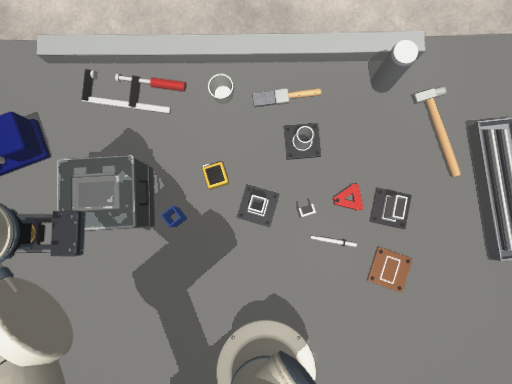

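Run:
```python
from m import *
crop("pics/s2.png","pics/s2z.png",90,170,290,300,4)
crop("pics/t2.png","pics/t2z.png",230,110,420,250,4)
crop("pics/scene0.png","pics/s0z.png",90,170,290,300,3)
```

```text
(no output)
```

View pics/s2z.png

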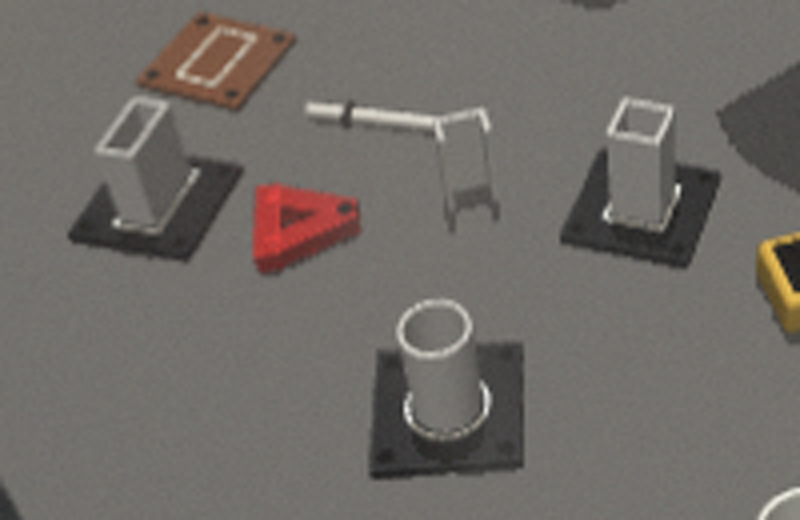

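View pics/t2z.png

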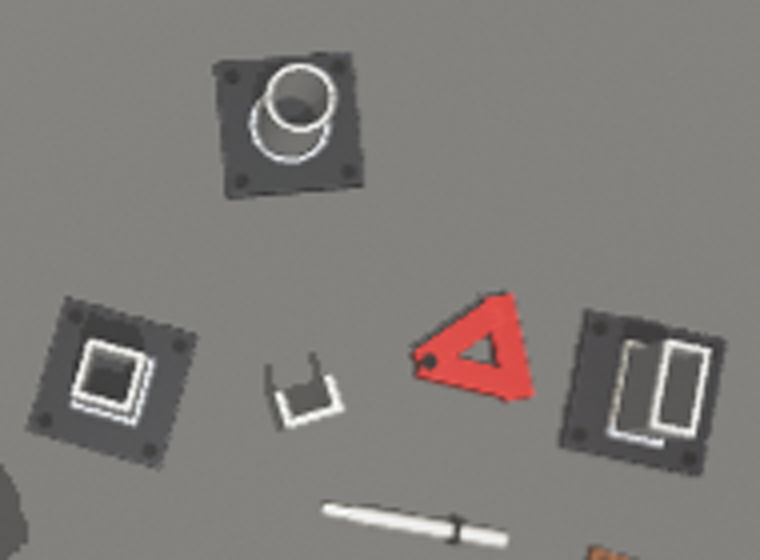

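View pics/s0z.png

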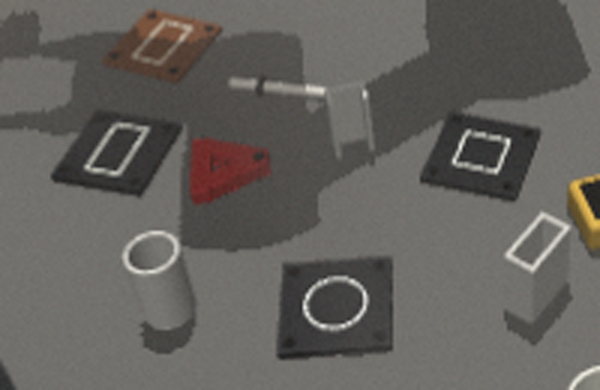

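Run:
```python
from pp import *
arm.move_l([.38,.2,.32],feed=.3)
print(arm.current_width(),arm.current_ee_pos())
p=(.4388,-.1142)
y=cand([*p,.17],107.7)
arm.move_to([*p,.17],R(y));arm.sleep(.2)
print(y,arm.current_ee_pos(),np.round(arm.current_tool_rot(),3),arm.current_width(),arm.current_t())
for n in("scene","top","wrist"):
    im=arm.snapshot(n);cv2.imwrite(f"pics/{n}3.png",im[:,:,::-1])
crop("pics/scene3.png","pics/s3z.png",100,100,300,250,4)
```

```text
0.06568396365849948 [0.38011726 0.20038511 0.32014083]
287.7 [ 0.43916197 -0.11351987  0.17031028] [[ 0.952  0.305  0.001]
 [ 0.305 -0.952 -0.   ]
 [ 0.     0.    -1.   ]] 0.06610644801426056 60.675
```

View pics/s3z.png

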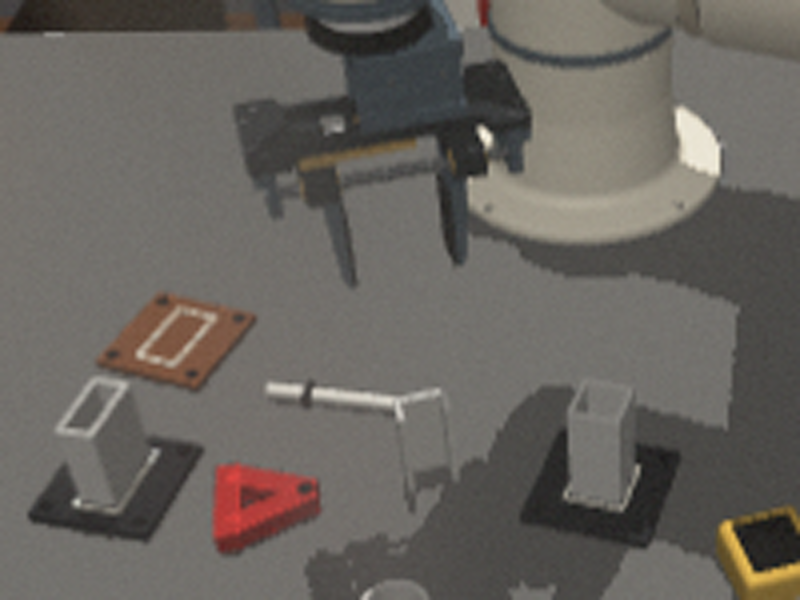

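View pics/wrist3.png

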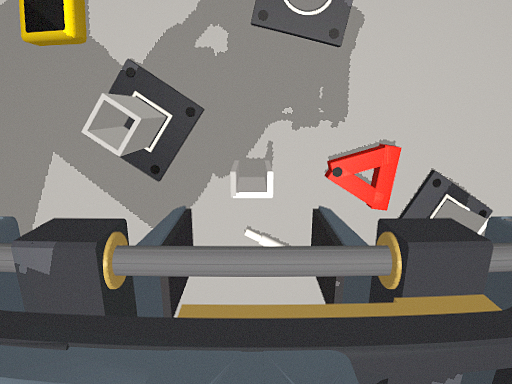

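Run:
```python
from pp import *
p=(.4388,-.1142)
arm.grip(.058)
arm.move_l([*p,.075],feed=.2);arm.move_l([*p,.043],feed=.08)
print(arm.current_ee_pos(),arm.current_width(),np.round(arm.current_force(),1))
for n in("scene","wrist"):
    im=arm.snapshot(n);cv2.imwrite(f"pics/{n}4.png",im[:,:,::-1])
arm.grip(.042);print(arm.current_width(),np.round(arm.current_force(),1))
im=arm.snapshot("scene");cv2.imwrite(f"pics/scene5.png",im[:,:,::-1])
arm.grip(.034);print(arm.current_width(),np.round(arm.current_force(),1),arm.current_t())
im=arm.snapshot("scene");cv2.imwrite(f"pics/scene6.png",im[:,:,::-1])
for i in(4,5,6):crop(f"pics/scene{i}.png",f"pics/s{i}z.png",130,130,270,240,4)
cv2.imwrite("pics/s456.png",np.vstack([cv2.imread("pics/s4z.png")[:300],cv2.imread("pics/s6z.png")[:300]]))
```

```text
[ 0.43907966 -0.11431598  0.04346691] 0.05814849739776758 [ 0.6 -0.7 -0.5]
0.04190608857060804 [ 1.   0.3 -0.2]
0.03400367200933125 [0.2 0.5 0. ] 63.325
```

View pics/s4z.png

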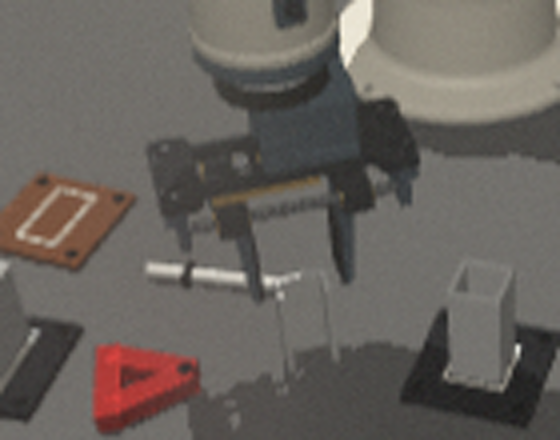

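View pics/s6z.png

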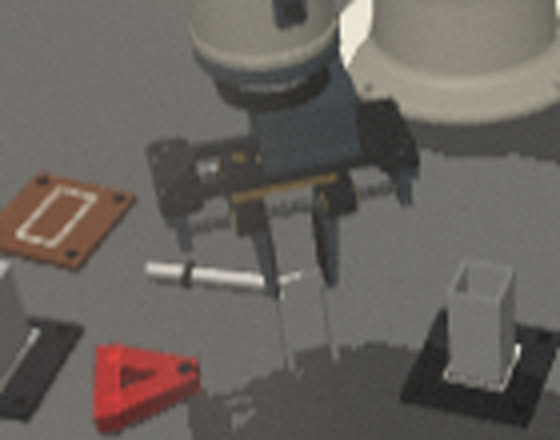

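View pics/wrist4.png

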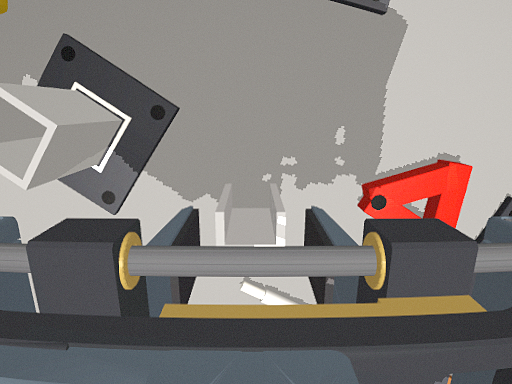

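Run:
```python
from m import *
c=arm.get_calibration("scene")
overlay("pics/scene3.png",c,[((.4388,-.1142),(.025,.04),17.7,.075,(0,255,0)),((.4388,-.1142),(.025,.04),17.7,.0,(0,0,255)),((.456,.0202),(.04,.04),73.6,.093,(0,255,0)),((.456,.0202),(.04,.04),73.6,.008,(0,0,255))],"pics/o3.png",(180,180,280,250),8)
c=arm.get_calibration("top")
overlay("pics/top3.png",c,[((.4388,-.1142),(.025,.04),17.7,.075,(0,255,0)),((.4388,-.1142),(.025,.04),17.7,.0,(0,0,255))],"pics/o3t.png",(270,170,350,240),8)
```

```text
(no output)
```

View pics/o3.png

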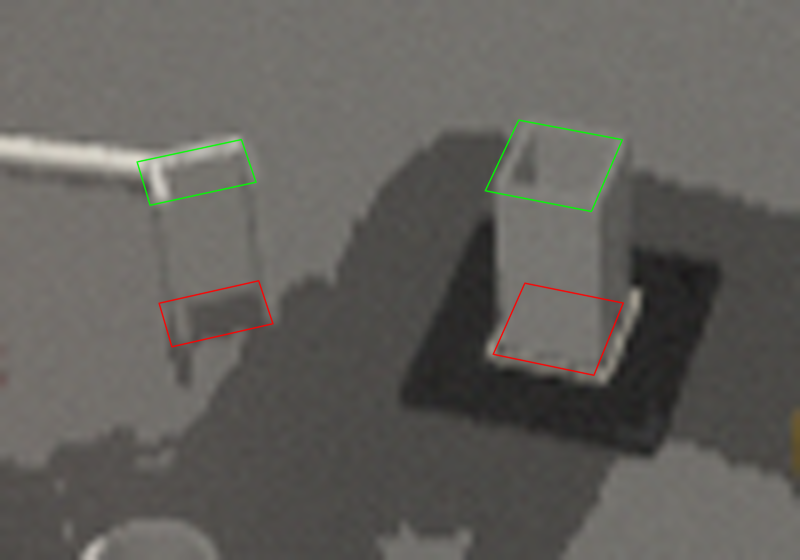

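View pics/o3t.png

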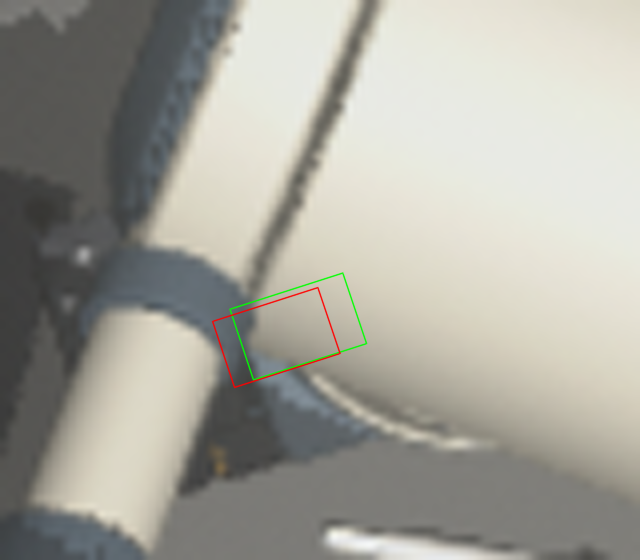

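Run:
```python
from m import *
c=arm.get_calibration("scene")
a=np.radians(17.7)
overlay("pics/scene4.png",c,[((.439,-.1143),(.032,.058),17.7,.043,(0,0,255)),((.439,-.1143),(.025,.04),17.7,.075,(0,255,0))],"pics/o4.png",(160,150,260,230),8)
```

```text
(no output)
```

View pics/o4.png

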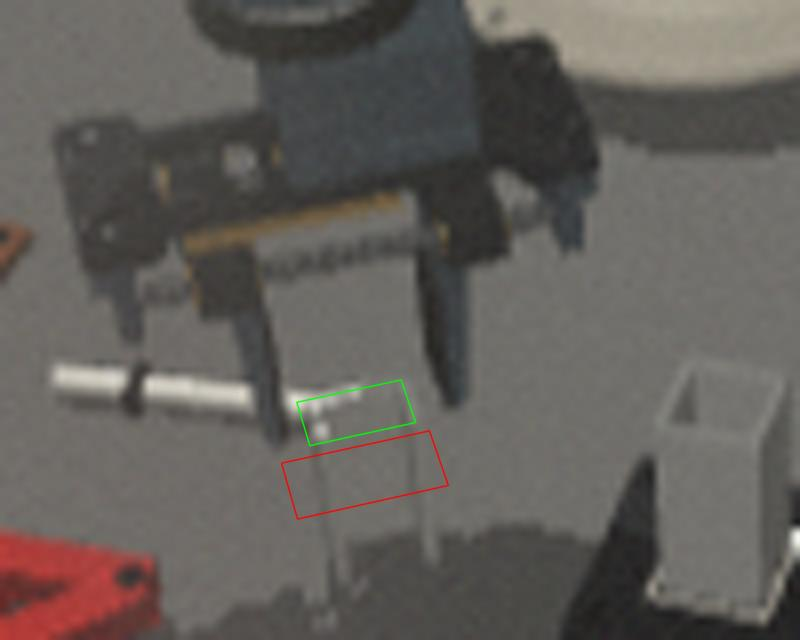

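Run:
```python
from m import *
c=arm.get_calibration("scene")
overlay("pics/scene4.png",c,[((.439,-.1143),(.032,.058),17.7,.043+d,k) for d,k in((.03,(0,0,255)),(.035,(0,255,255)),(.04,(0,255,0)))],"pics/o4.png",(180,170,240,220),12)
```

```text
(no output)
```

View pics/o4.png

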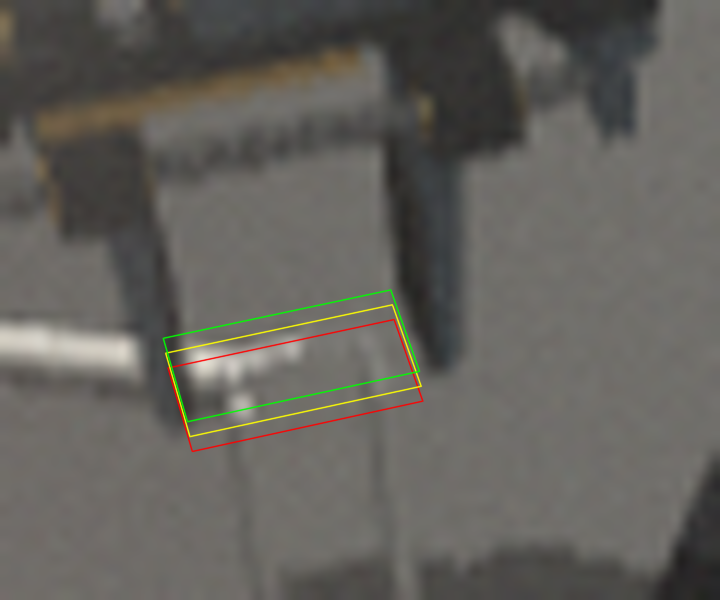

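Run:
```python
from pp import *
p=(.4390,-.1143)
arm.move_l([*p,.065],feed=.15);arm.grip(.058)
for z in(.05,.04,.03,.02,.012):
    arm.move_l([*p,z],feed=.06);f=arm.current_force()
    if abs(f[2])>6: print("touch",z,f);break
im=arm.snapshot("scene");cv2.imwrite("pics/scene7.png",im[:,:,::-1])
arm.grip(0);arm.sleep(.1);print(arm.current_ee_pos(),arm.current_width(),arm.current_force())
arm.move_l([*p,.05],feed=.06);arm.sleep(.1);print(arm.current_width(),arm.current_force())
im=arm.snapshot("scene");cv2.imwrite("pics/scene8.png",im[:,:,::-1])
print(arm.current_t())
crop("pics/scene7.png","pics/s7z.png",150,130,290,240,4);crop("pics/scene8.png","pics/s8z.png",150,130,290,240,4)
```

```text
[ 0.43907135 -0.11429644  0.01208599] 0.039890509225031776 [0.03459592 0.92250328 2.30182339]
0.04011019315777879 [ 0.00221664 -1.42508373 -1.46430281]
67.3667
```

View pics/s8z.png

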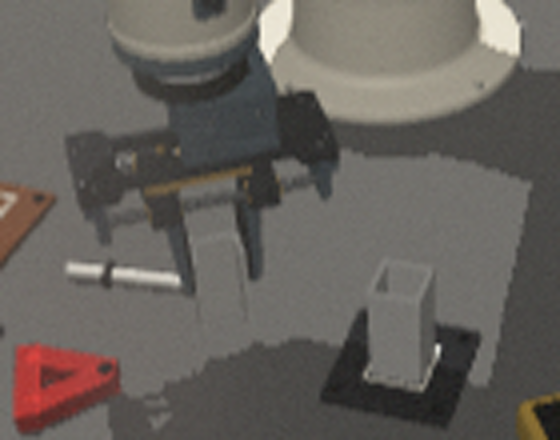

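View pics/s7z.png

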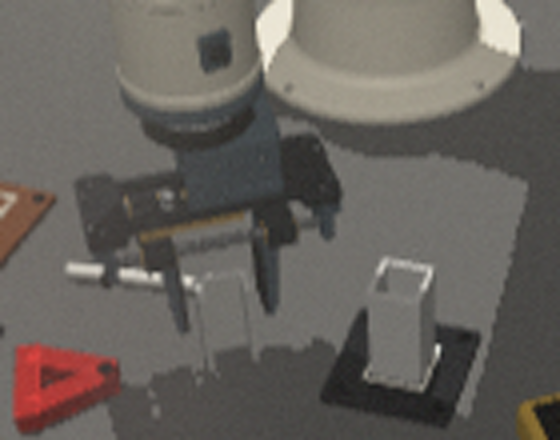

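Run:
```python
from pp import *
a=np.radians(3.3);b=np.array([.4783,.412])-.012*np.array([np.cos(a),np.sin(a)])
p=(.4390,-.1143);y=287.7
arm.move_l([*p,.26],feed=.22)
arm.move_l([*b,.26],R(y-14.4),feed=.22)
print(arm.current_width(),arm.current_t());arm.sleep(.2);f0=np.array(arm.current_force())
im=arm.snapshot("scene");cv2.imwrite("pics/s9.png",im[:,:,::-1])
arm.move_l([*b,.205],feed=.12);ok=True
for z in np.arange(.19,.084,-.0075):
    arm.move_l([*b,z],feed=.08);f=np.array(arm.current_force())-f0
    if abs(f).max()>12: print("touch",z,f);ok=False;break
print(z,np.round(f,1),arm.current_width(),arm.current_t())
im=arm.snapshot("scene");cv2.imwrite("pics/s10.png",im[:,:,::-1])
crop("pics/s10.png","pics/s10z.png",310,80,470,250,3.5)
crop("pics/s9.png","pics/s9z.png",310,80,470,250,3.5)
```

```text
0.040022856456072155 71.0167
0.08499999999999991 [-1.8  1.5 -0.3] 0.03959972945719676 75.7083
```

View pics/s10z.png

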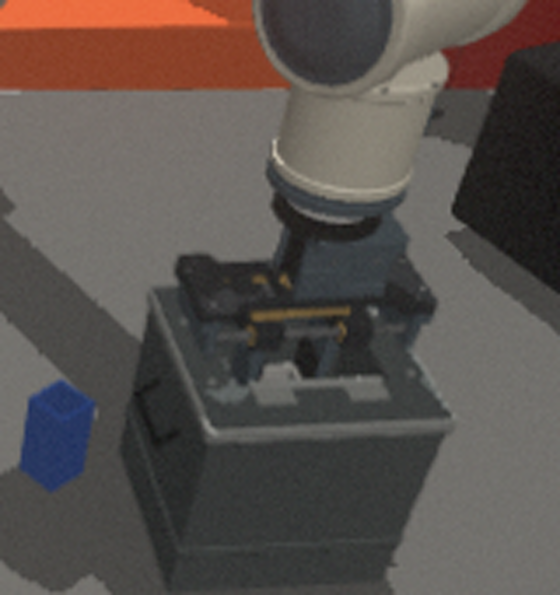

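View pics/s9z.png

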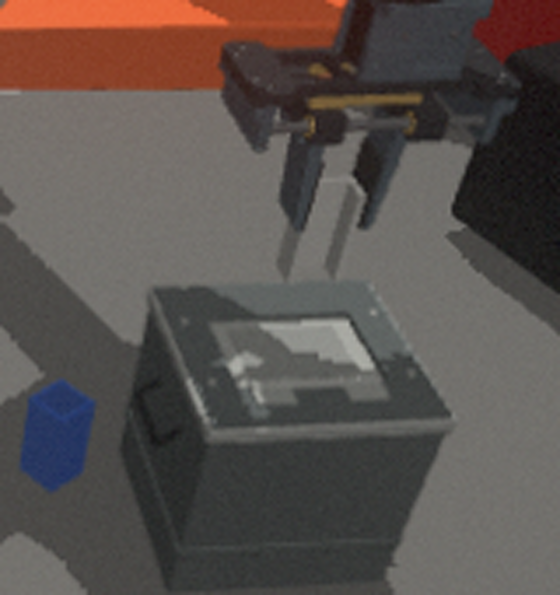

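Run:
```python
from pp import *
a=np.radians(3.3);b=np.array([.4783,.412])-.012*np.array([np.cos(a),np.sin(a)])
arm.grip(.062);arm.sleep(.5);print(arm.current_width(),np.round(arm.current_force(),1))
arm.move_l([*b,.16],feed=.08);print(np.round(arm.current_force(),1));arm.move_l([*b,.28],feed=.2)
arm.move_l([.38,.39,.30],R(270),feed=.2);arm.sleep(.5)
for n in("scene","wrist","top"):
    im=arm.snapshot(n);cv2.imwrite(f"pics/{n}11.png",im[:,:,::-1])
print(arm.current_t())
crop("pics/scene11.png","pics/s11z.png",310,80,470,250,3.5)
```

```text
0.06178061943220352 [-0.2  1.   2.1]
[-0.1  0.3 -0.5]
79.8917
```

View pics/wrist11.png

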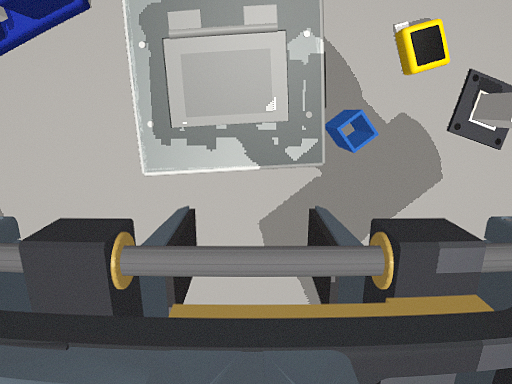

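View pics/scene11.png

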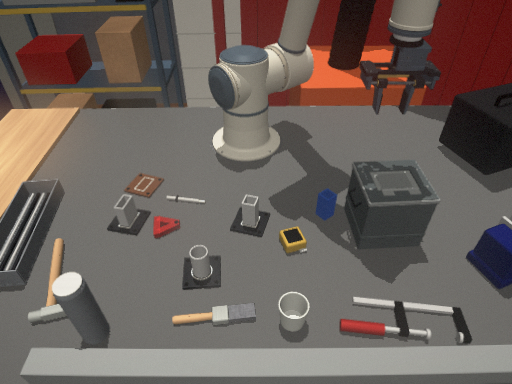

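View pics/s11z.png

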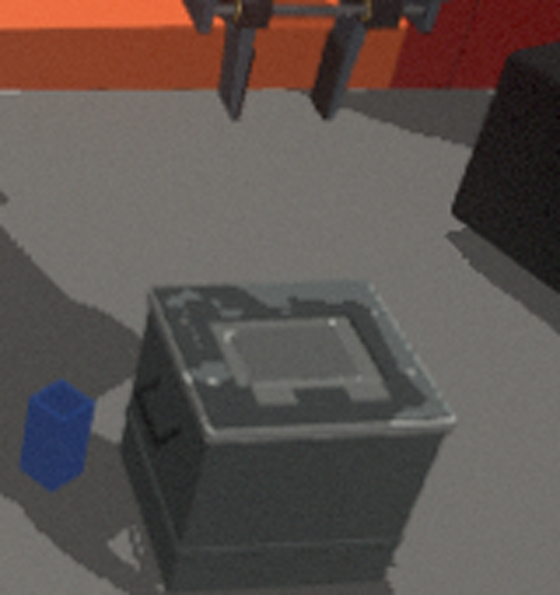

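View pics/top11.png

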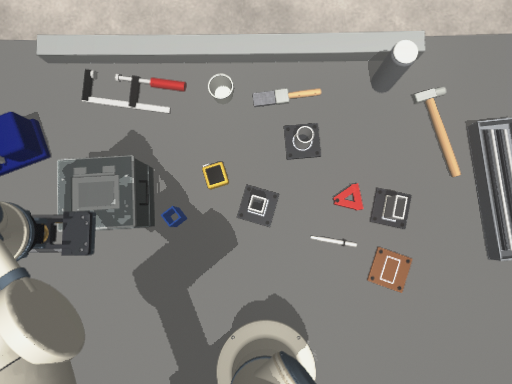

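Run:
```python
from m import *
c=arm.get_calibration("top");g=(0,255,0)
overlay("pics/top11.png",c,[((.4476,-.358),(.03,.06),77.4,.083,g),((.6451,-.1097),(.048,),0,.088,g),((.456,.0202),(.04,.04),73.6,.093,g),
((.4476,-.358),(.039,.069),77.4,.008,(0,0,255)),((.6451,-.1097),(.057,),0,.008,(0,0,255)),((.456,.0202),(.049,.049),73.6,.008,(0,0,255))],"pics/o11.png",(230,110,420,250),4.2)
```

```text
(no output)
```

View pics/o11.png

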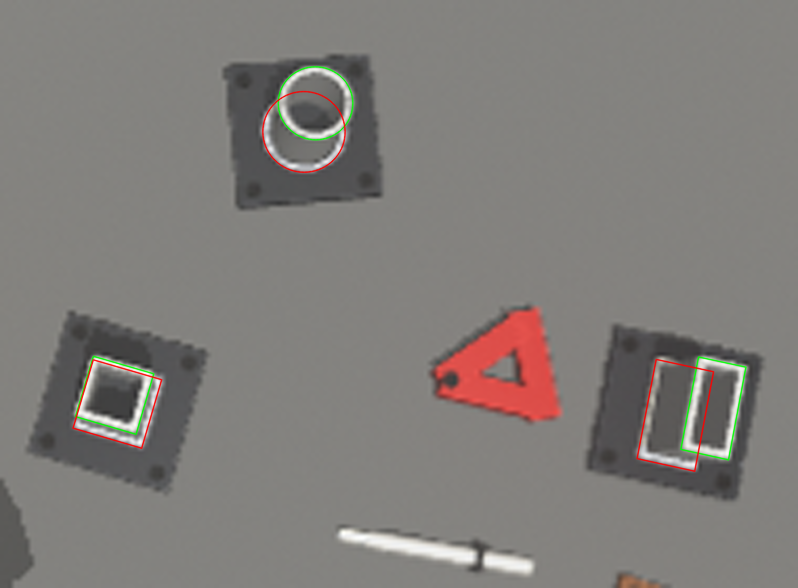

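All three are centred and square in the independent top view too, so I'm handing in.

```bash
python3 -c "
from rig import arm
arm.sign_off();print(arm.current_t())"
```

```text
the job is handed in; nothing more can be done
the job is handed in; nothing more can be done
```

The job is done and handed in at about 80 s of robot time. All three tubes stand on their chalked plates, and the channel offcut is in the scrap bin.

- **Tubes:** I placed the square, rectangular and round tubes in that order, lowering each until it touched the plate before letting go. Both the wrist and top cameras show them upright, square and centred. The largest error I saw was about 1 mm, on the square tube, towards −y.
- **Offcut:** I lowered it through the flap and released it inside the bin. The last pictures show the flap shut and the offcut gone from the bench. I could not see inside the bin.
- **Look-alikes:** the blue tube and the brown plate were not touched.

**Failed check:** my first try at the offcut closed on nothing. The fingers therefore went into the empty bin and out again before I noticed. In the pictures the fingertips sit about 37 mm above the TCP position the arm reports. I allowed for that and gripped about 33 mm lower, and the second try held. It also means the tubes were gripped near their top ends, but they did not slip.

**Disagreement:** the scene camera reads a few millimetres off from the other two, so I relied on the wrist and top cameras.

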